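Crack open the stuck lid of the exposure unit

TASK

The exposure is done: swing both black hold-down levers on the front of the exposure unit outward as far as they go, then take the lid by its bow handle and pull until the stuck rubber seal lets go. Without ever throwing the lid wide open, hold it just ajar with a gap of about 25 mm (a thumb's width) at its front edge, so that air gets in and the film stays down on the glass. Keep it steady there for three seconds and finish still holding the handle, the lid resting on nothing else; leave everything else on the bench where it is.

Things in the scene. Friction and masses are not known exactly. Their poses are not given: they have to be found in the camera images.
- unit: grey bench-top exposure unit for printing screens, fixed to the bench; base 420 mm deep (its x, front to back), 460 mm wide (its y), 100 mm tall. Origin under the base, 240 mm behind its front face, on its middle line; x points to the back (away from the operator), y to its left, z up. The front 65 mm of the base's top is an open ledge that carries the two hold-downs; behind it lies the aluminium lid, 345 mm deep, 460 mm wide, its flat top 138 mm above the bench
- lid: the lid with its handle, hinged along its lower back edge (170 mm behind the unit's origin, 102 mm above the bench). Origin at the middle of its lower front edge, 345 mm from the hinge line: 102 mm above the bench when shut, so its rise above that is the gap. x to the back, y to the unit's left, z up when shut. Mass 0.7 to 1.1 kg; opens up to 1.2 rad, and falls shut when let go
- handle (a point): dark steel bow handle standing on the lid's top, in the middle near its front edge. This point lies at the middle of its round bar: bar 12 mm thick, 110 mm long between the two legs, along y (the unit's y), axis 36 mm above the lid's top, 174 mm above the bench when shut, 310 mm in front of the hinge line. Free in front, behind and 30 mm below. Lifting here takes 14 to 18 N to break the seal, fading within 7 mm of lift, then 3 to 6 N. Its x points to the back
- lever_left (a joint): angle of the left (+y of the unit) hold-down in rad: 0 with its rubber foot straight over the lid, holding it shut, and its black lever pointing to the operator; grows as the lever is swung outward to the unit's left (clockwise seen from above), which carries the foot off the lid; stop at 1.6. The foot is clear of the lid from 1.1. Stays where it is left; takes about 2 N at the lever's grip
- grip_left (a point): on the axis of the left lever's upright black round grip, at the height to hold it: 178 mm above the bench. Grip 16 mm thick, top at 197 mm, bare down to the lever's top face at 158 mm. It travels level on a circle of 60 mm radius about the pivot
- pivot_left (a point): on the upright pivot axis of the left hold-down, at the height of the grip's point; the highest part of the pivot is 164 mm above the bench
- lever_right (a joint): angle of the right (-y of the unit) hold-down in rad: 0 with its rubber foot straight over the lid, holding it shut, and its black lever pointing to the operator; grows as the lever is swung outward to the unit's right (anticlockwise seen from above), which carries the foot off the lid; stop at 1.6. The foot is clear of the lid from 1.1. Stays where it is left; takes about 2 N at the lever's grip
- grip_right (a point): on the axis of the right lever's upright black round grip, at the height to hold it: 178 mm above the bench. Grip 16 mm thick, top at 197 mm, bare down to the lever's top face at 158 mm. It travels level on a circle of 60 mm radius about the pivot
- pivot_right (a point): on the upright pivot axis of the right hold-down, at the height of the grip's point; the highest part of the pivot is 164 mm above the bench
- tape: bystander: roll of paper tape, 54 mm across, 18 mm tall, lying flat on the unit's front ledge between the two hold-downs
- spatula: bystander: ink spatula lying on the bench in front of the unit
- loupe: bystander: small black magnifier, 42 mm across, 42 mm tall, standing on the bench in front of the unit's left half
- squeegee: bystander: wooden squeegee, 240 x 115 mm, 22 mm thick, lying on the bench in front of the unit's left side
- emulsion: bystander: white jar, 84 mm across, 105 mm tall, at the unit's right side
- coater: bystander: aluminium emulsion scoop, 247 mm long, 48 mm tall, on the bench in front of the unit's right side
- ink_jar: bystander: ink jar, 72 mm across, 85 mm tall, at the unit's left side

How it is judged:
By the outcome, as a careful person would: the job done as asked, in the order asked, and still so for the second after the job is handed in, while the arm keeps its last pose, push and grip.
It also fails if it takes over 58 s, if anything falls off the work surface, if the arm or the gripper's body presses on something with over 40 N, if the wrist force passes 120 N, or if a joint passes its speed limit or range.

ROBOT

A 7-joint arm with a two-finger parallel gripper is mounted at the origin on the work surface. World frame = base frame: x ahead of the robot, y to its left, z up, the work surface at z = 0. Lengths are in m, angles in rad, forces in N, time in s.
With the tool pointing down it reaches from about 0.4 to 0.85 m from the base axis. Payload 10.4 kg.
Tool frame: the origin (TCP) lies midway between the tips of the shut fingers; the grasp point (between the pads) lies 19 mm behind it (pinch_z is the distance from the TCP to the grasp point, in m); z points along the fingers, x is the direction in which the jaws open and shut, and the axes are right-handed (so a half turn about z gives the same grasp; the last joint's range is limited). The gripper opens to 85 mm and grips with 20 to 120 N. Pads are 22 mm wide; open, the fingers measure 114 mm over their backs; the gripper's body (76 mm by 85 mm) begins 54 mm behind the grasp point. The pads swing forward as they close: fully open they stand 13 mm farther back than shut.
Start: joints at [1.322, 0.332, -0.065, 1.46, 0.022, 1.35, -0.088], TCP at [0.14, -0.609, 0.231] pointing down, gripper open.
Joint ranges: [-2.6, 2.6], [-0.5, 2.12], [-1.47, 1.34], [0.16, 2.42], [-1.27, 4.41], [0.06, 2.06], [-2.6, 2.6]. Speed limits (rad/s): [2.22, 2.22, 2.79, 2.79, 3.14, 3.14, 3.14].

INTERFACE

Orientations are given as [roll, pitch, yaw] about the fixed x, y, z axes, in that order (R = Rz(yaw) Ry(pitch) Rx(roll)).
In Python, from bench import * gives the robot as it stands.
- The arm moves only by the shell command python3 -m pendant 'ROWS' [FORCE]. ROWS is a JSON object of lists of equal length, an entry for each row: "grip": the closure in counts, from 0 (fully open) to 255 (shut); "dp": the shift along the world's x, y, z in mm, a list of three; "delta_rot": the turn, a rotation vector about the world's x, y, z in rad, a list of three. In form: {"grip": [grip, ...], "dp": [[x, y, z], ...], "delta_rot": [[ax, ay, az], ...]}. A call has 1 to 12 rows; each row shifts and turns the commanded pose from where the row before left it; what a row does not reach is not made up. A row lasts 1/10 s, in which the tool goes at most 50 mm and 8.59 degrees, less where a joint would pass 70% of its speed; a pose out of reach is approached as far as the arm can. A call with a gripper value outside its range is refused whole. The fingers move at their own pace and stop on an object; FORCE is the grip in N (left out, the last holds). Time passes only in rows, so rows that do not move let the fingers close. It gives the time, the measured TCP pose, the force and the opening at its end, in the units of the state.
- get_state(): the state, without advancing time (a new reading comes with each control period).
- get_image(name): name is "scene" or "top" or "wrist"; returns a dict with "frame" (480x640x3 uint8, red, green, blue), "z_map" (480x640 float32, m along the optical axis (not along the pixel's ray), 0 where there is no reading), "intrinsics" (3x3 intrinsics, pixels), "extrinsics" (4x4, takes a point from world to camera coordinates); the wrist camera has in their place "mount" (4x4, takes a point from camera to tool coordinates, whose origin is the TCP and whose axes are the tool frame's). Camera axes: x right, y down, z forward; pixel columns grow to the right and rows downward; lengths in m; the calibration is good to about 2 mm. A picture is of the moment at which its call begins: read the wrist's pose just before it.
- hand_in(): hands the job in, once; it reports no verdict.
The state is a dict: "time_s": time; "q": joint angles; "qd": joint speeds; "joint_torque": joint torques, N m; "position": TCP position; "ee_rot": TCP orientation; "ft_force": force on the tool from outside, world axes, zero at the start; "ft_torque": the same for the moment, N m; "grip_width": finger opening in m.
Only numpy, scipy, OpenCV 4.12 (cv2) and the standard library are available. Lean on these libraries where they do the work, as an engineer would, in place of code of your own. Each camera call takes 0.05 s, during which the arm holds its last target. There are 200 camera calls.

## Working session

There is one attempt and no reset: what is moved stays moved. The work goes in short steps, Python scripts to look and compute and a shell command to move; the robot and the scene stay as the last step left them, time stands still between calls to the robot, and variables do not carry over. Pictures are saved under pics/ and viewed, about 8 in all and at most 12, crops included, and the job is handed in when it is done.

```bash
mkdir -p pics
cat > h.py <<'E'
from bench import *
import numpy as np, cv2
def world(im):
    z=im["z_map"];K=np.array(im["intrinsics"]);E=np.array(im["extrinsics"])
    v,u=np.mgrid[:480,:640]
    c=np.stack([(u-K[0,2])*z/K[0,0],(v-K[1,2])*z/K[1,1],z],-1)
    w=(c-E[:3,3])@E[:3,:3]
    w[z==0]=np.nan
    return w
def save(im,n): cv2.imwrite(n,im["frame"][:,:,::-1])
E
python3 - <<'E'
from h import *
print(get_state())
for n in("top","scene"):
    im=get_image(n);save(im,f"pics/{n}1.png");np.savez(f"{n}1.npz",w=world(im),f=im["frame"])
    print(n,im["extrinsics"],im["intrinsics"])
E
```

```text
{'time_s': 0.0, 'q': array([ 1.32238932,  0.33285583, -0.06467485,  1.46091738,  0.02163081,
        1.34986847, -0.08849267]), 'qd': array([ 4.19944395e-05,  1.29619092e-03,  7.65643112e-04,  1.76233257e-03,
        2.33950095e-04,  1.78996194e-03, -3.86169141e-04]), 'joint_torque': array([-8.54606897e-04, -6.25454235e+01,  4.88969078e-02, -3.91609704e+01,
        1.62012287e-02,  1.01040822e-02,  9.28453687e-06]), 'position': array([ 0.13982571, -0.60879653,  0.23053731]), 'ee_rot': array([ 3.14149338e+00,  1.34935181e-03, -1.34497858e+00]), 'ft_force': array([ 0.86253189, -0.00108498, -0.21029613]), 'ft_torque': array([-0.07131064, -0.03502165, -0.0347924 ]), 'grip_width': 0.0856698813958722}
top [[-0.00843494 -0.99994922 -0.00551502  0.02835142]
 [-0.98297597  0.00930381 -0.18349846  0.55233569]
 [ 0.18354046  0.00387333 -0.98300453  0.90370994]
 [ 0.          0.          0.          1.        ]] [[445.95529237   0.         315.40102237]
 [  0.         445.95529237 237.89373963]
 [  0.           0.           1.        ]]
scene [[ 0.73315779  0.6799173  -0.01386033 -0.37837275]
 [ 0.5614079  -0.61661939 -0.55190732 -0.2117806 ]
 [-0.38379789  0.39685386 -0.83379026  1.49305629]
 [ 0.          0.          0.          1.        ]] [[508.97707715   0.         321.52562542]
 [  0.         508.97707715 240.39785317]
 [  0.           0.           1.        ]]
```

View pics/top1.png

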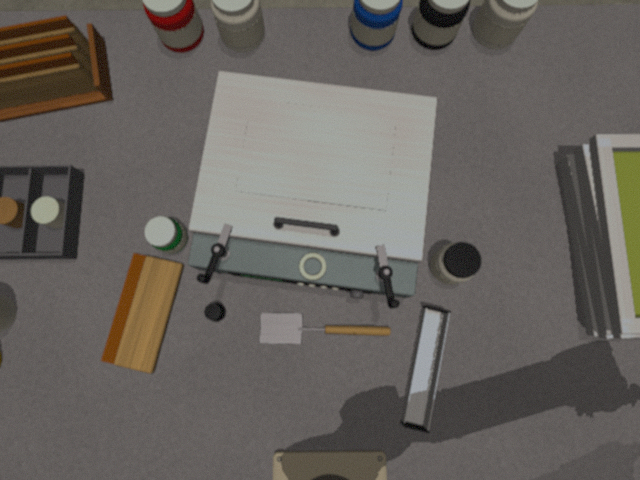

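View pics/scene1.png

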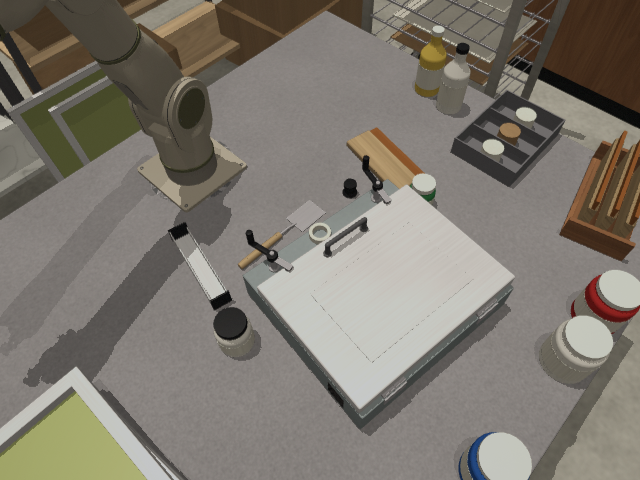

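Top view: left pivot is at about (217,248) with its grip at (205,277). The right pivot is at (386,270) with its grip at (394,303), and the handle runs (278,222)–(335,231). The tape sits between the levers at (313,266).

Run:
```python
from h import *
for n in("top1","scene1"):
    d=np.load(n+".npz");w=d["w"];f=d["f"].astype(int)
    x,y,z=w[...,0],w[...,1],w[...,2]
    # lid
    m=(abs(z-.138)<.004)&(x>.3)&(x<.85)&(abs(y)<.4)&(f.min(-1)>120)
    m=cv2.erode(m.astype(np.uint8),np.ones((3,3)))
    _,l,s,_=cv2.connectedComponentsWithStats(m);k=1+np.argmax(s[1:,4])
    r=cv2.minAreaRect((w[l==k][:,:2]*1000).astype(np.float32));print(n,"lid",r,cv2.boxPoints(r).tolist(),np.median(z[l==k]))
    hi=(z>.150)&(z<.215)&(x>.2)&(x<.7)&(abs(y)<.3)
    _,l,s,_=cv2.connectedComponentsWithStats(hi.astype(np.uint8))
    for k in range(1,len(s)):
        if s[k,4]>8:
            p=w[l==k];print(s[k],"mean",p.mean(0).round(4),"min",p.min(0).round(3),"max",p.max(0).round(3))
            for a,b in((.150,.162),(.162,.172),(.172,.185),(.185,.205)):
                q=p[(p[:,2]>a)&(p[:,2]<b)]
                if len(q): print("   ",a,b,len(q),np.median(q,0).round(4),q.min(0).round(3),q.max(0).round(3))
```

```text
top1 lid ((679.8175048828125, 47.61036682128906), (404.7691650390625, 306.1879577636719), 81.68763732910156) [[499.07318115234375, -130.5153350830078], [802.0444946289062, -174.7808380126953], [860.5618286132812, 225.73606872558594], [557.5905151367188, 270.0015869140625]] 0.13952774796423006
[274 217  65  16 433] mean [0.5563 0.0406 0.179 ] min [ 0.543 -0.019  0.151] max [0.57  0.1   0.185]
    0.15 0.162 17 [0.5595 0.0904 0.1573] [ 0.543 -0.018  0.151] [0.562 0.1   0.161]
    0.162 0.172 9 [ 0.5458 -0.0102  0.1677] [ 0.544 -0.018  0.165] [0.56  0.097 0.171]
    0.172 0.185 406 [0.5565 0.0402 0.1804] [ 0.544 -0.019  0.173] [0.57  0.1   0.185]
    0.185 0.205 1 [0.5497 0.0087 0.1852] [0.55  0.009 0.185] [0.55  0.009 0.185]
[197 223  35  61 538] mean [0.4974 0.2127 0.1639] min [0.448 0.185 0.15 ] max [0.565 0.235 0.202]
    0.15 0.162 388 [0.5051 0.2113 0.1583] [0.449 0.185 0.15 ] [0.565 0.231 0.162]
    0.162 0.172 62 [0.5102 0.2095 0.1642] [0.448 0.197 0.162] [0.524 0.228 0.172]
    0.172 0.185 15 [0.4524 0.2224 0.1797] [0.449 0.221 0.172] [0.461 0.231 0.185]
    0.185 0.205 73 [0.4
[... 1574 characters left out ...]
0.02   0.172] [0.572 0.098 0.183]
[246 230  32  31 306] mean [ 0.4395 -0.1147  0.1655] min [ 0.401 -0.125  0.15 ] max [ 0.482 -0.097  0.2  ]
    0.15 0.162 205 [ 0.4514 -0.1135  0.1574] [ 0.406 -0.124  0.15 ] [ 0.482 -0.097  0.162]
    0.162 0.172 31 [ 0.4158 -0.1174  0.1655] [ 0.406 -0.125  0.162] [ 0.477 -0.104  0.171]
    0.172 0.185 21 [ 0.4143 -0.1205  0.1797] [ 0.407 -0.125  0.173] [ 0.417 -0.111  0.183]
    0.185 0.205 49 [ 0.411  -0.1187  0.1952] [ 0.401 -0.125  0.186] [ 0.416 -0.11   0.2  ]
[288 265   5   4   9] mean [ 0.5172 -0.1014  0.1505] min [ 0.513 -0.105  0.15 ] max [ 0.52  -0.097  0.151]
    0.15 0.162 9 [ 0.5182 -0.1021  0.1505] [ 0.513 -0.105  0.15 ] [ 0.52  -0.097  0.151]
```

Against the 138 mm lid the unit's yaw comes out at about -0.143 rad. The handle is at (0.557, 0.040), with the pivots at (0.5126, 0.2096) and (0.4668, -0.1103). The pivots agree with the symmetric layout and the 60 mm radius. I'll start with the right lever.

```bash
python3 -m pendant '{"grip":[0,0,0,0,0,0,0,0,0,0,0,0],"dp":[[22,41,3],[22,41,3],[22,41,3],[22,41,3],[22,41,3],[22,41,3],[22,41,3],[22,41,3],[22,41,3],[22,41,3],[22,41,3],[22,41,3]],"delta_rot":[[0,0,-0.01],[0,0,-0.01],[0,0,-0.01],[0,0,-0.01],[0,0,-0.01],[0,0,-0.01],[0,0,-0.01],[0,0,-0.01],[0,0,-0.01],[0,0,-0.01],[0,0,-0.01],[0,0,-0.01]]}' 20
```

```text
time_s: 1.3
position: [0.4043, -0.1153, 0.2674]
ee_rot: [3.142, -0.001, -1.466]
ft_force: [1.6, -0.9, -0.1]
grip_width: 0.0855
```

```bash
cat >> h.py <<'E'
from scipy.spatial.transform import Rotation as Ro
def wristcloud():
    s=get_state();im=get_image("wrist")
    T=np.eye(4);T[:3,:3]=Ro.from_euler("xyz",s["ee_rot"]).as_matrix();T[:3,3]=s["position"]
    C=np.linalg.inv(T@np.array(im["mount"]));im["extrinsics"]=C
    return im,world(im),s
def grips(w,near,r=.03,lo=.188,hi=.203):
    m=(w[...,2]>lo)&(w[...,2]<hi)&(np.hypot(w[...,0]-near[0],w[...,1]-near[1])<r)
    p=w[m];return len(p),np.median(p,0).round(4) if len(p) else None,((p.max(0)+p.min(0))/2).round(4) if len(p) else None, np.ptp(p,axis=0).round(4) if len(p) else None
E
python3 - <<'E'
from h import *
im,w,s=wristcloud();save(im,"pics/w1.png");print(s["position"],grips(w,(.4085,-.116)))
p=w[(w[...,2]>.155)&(w[...,2]<.185)&(np.hypot(w[...,0]-.4668,w[...,1]+.1103)<.03)];print(len(p),p.min(0),p.max(0))
E
```

```text
[ 0.40427271 -0.11531106  0.26739121] (421, array([ 0.4103, -0.1152,  0.1951]), array([ 0.4091, -0.1152,  0.1926]), array([0.0154, 0.0154, 0.009 ]))
1374 [ 0.43699026 -0.1195752   0.15500394] [ 0.48084309 -0.09417108  0.16410873]
```

View pics/w1.png

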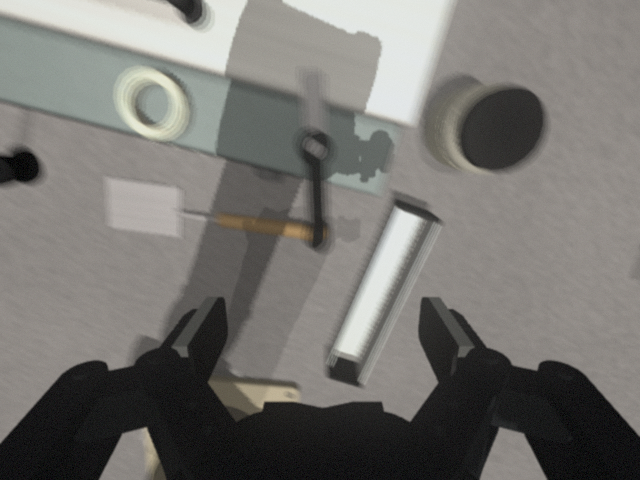

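Wrist view: the right grip is at (318,235) and its pivot at (315,148), and the hand is aligned with the lever. I'll descend and close.

```bash
python3 -m pendant '{"grip":[0,0,0,0,255,255,255,255,255,255],"dp":[[5,0,-26],[0,0,-26],[0,0,-26],[0,0,-26],[0,0,0],[0,0,0],[0,0,0],[0,0,0],[0,0,0],[0,0,0]],"delta_rot":[[0,0,0],[0,0,0],[0,0,0],[0,0,0],[0,0,0],[0,0,0],[0,0,0],[0,0,0],[0,0,0],[0,0,0]]}' 20
```

```text
time_s: 2.35
position: [0.4094, -0.1172, 0.1643]
ee_rot: [-3.14, -0.001, -1.465]
ft_force: [-1.5, 0.5, 6.4]
grip_width: 0.0152
```

Run:
```python
import numpy as np
a=.132+np.arange(24)*.06;p=59*np.c_[-np.cos(a),-np.sin(a)]
print(np.diff(p,axis=0).round(1).tolist())
```

```text
[[0.6, -3.5], [0.8, -3.5], [1.0, -3.4], [1.2, -3.3], [1.4, -3.3], [1.6, -3.2], [1.8, -3.1], [1.9, -3.0], [2.1, -2.8], [2.3, -2.7], [2.4, -2.6], [2.6, -2.4], [2.7, -2.2], [2.9, -2.1], [3.0, -1.9], [3.1, -1.7], [3.2, -1.5], [3.3, -1.3], [3.3, -1.1], [3.4, -0.9], [3.5, -0.7], [3.5, -0.5], [3.5, -0.3]]
```

```bash
python3 -m pendant '{"grip":[255,255,255,255,255,255,255,255,255,255,255,255],"dp":[[0.6,-3.5,0],[0.8,-3.5,0],[1.0,-3.4,0],[1.2,-3.3,0],[1.4,-3.3,0],[1.6,-3.2,0],[1.8,-3.1,0],[1.9,-3.0,0],[2.1,-2.8,0],[2.3,-2.7,0],[2.4,-2.6,0],[2.6,-2.4,0]],"delta_rot":[[0,0,0.06],[0,0,0.06],[0,0,0.06],[0,0,0.06],[0,0,0.06],[0,0,0.06],[0,0,0.06],[0,0,0.06],[0,0,0.06],[0,0,0.06],[0,0,0.06],[0,0,0.06]]}' 20
```

```text
time_s: 3.55
position: [0.4302, -0.1528, 0.1643]
ee_rot: [-3.139, -0.001, -0.741]
ft_force: [3.7, 6.5, 3.1]
grip_width: 0.0152
```

```bash
python3 -m pendant '{"grip":[255,255,255,255,255,255,255,255,255,255,255],"dp":[[3.4,-1.6,0],[2.9,-2.1,0],[3.0,-1.9,0],[3.1,-1.7,0],[3.2,-1.5,0],[3.3,-1.3,0],[3.3,-1.1,0],[3.4,-0.9,0],[3.5,-0.7,0],[3.5,-0.5,0],[0,0,0]],"delta_rot":[[0,0,0.06],[0,0,0.06],[0,0,0.06],[0,0,0.06],[0,0,0.06],[0,0,0.06],[0,0,0.06],[0,0,0.06],[0,0,0.06],[0,0,0.06],[0,0,0]]}' 20
```

```text
time_s: 4.65
position: [0.4608, -0.1655, 0.1641]
ee_rot: [-3.14, 0.003, -0.142]
ft_force: [-9.6, 9.3, 13.1]
grip_width: 0.0154
```

```bash
python3 -m pendant '{"grip":[255,255,255],"dp":[[1,0.5,0],[1,0.5,0],[0,0,0]],"delta_rot":[[0,0,0],[0,0,0],[0,0,0]]}' 20
```

```text
time_s: 4.95
position: [0.461, -0.1655, 0.164]
ee_rot: [3.142, 0.005, -0.145]
ft_force: [-17.6, 6.7, 18.6]
grip_width: 0.0158
```

```bash
python3 -m pendant '{"grip":[0,0,0,0,0,0,0,0],"dp":[[0,0,0],[0,0,0],[0,0,0],[0,0,0],[0,0,10],[0,0,25],[0,0,35],[0,0,35]],"delta_rot":[[0,0,0],[0,0,0],[0,0,0],[0,0,0],[0,0,0],[0,0,0],[0,0,0],[0,0,0]]}' 20
python3 - <<'E'
from h import *
im,w,s=wristcloud();print(s["position"],grips(w,(.461,-.1655)))
g=grips(w,(.461,-.1655))[2]
for P in((.4668,-.1103),(.4675,-.109)):
    v=g[:2]-P;print(np.hypot(*v),np.arctan2(-v[1],-v[0])+.143)
E
```

```text
time_s: 5.75
position: [0.4631, -0.1661, 0.2702]
ee_rot: [-3.141, -0.0, -0.145]
ft_force: [0.6, 0.0, 0.3]
grip_width: 0.0851
[ 0.46305026 -0.16606636  0.27015781] (410, array([ 0.4614, -0.1652,  0.1952]), array([ 0.4614, -0.1661,  0.1927]), array([0.0155, 0.0148, 0.0089]))
0.056060681408630776 1.6173225516123095
0.05742490748795335 1.6073698496092852
```

Right lever is at its stop, with the measured angle about 1.6. Next is the left lever.

```bash
python3 -m pendant '{"grip":[0,0,0,0,0,0,0,0,0,0,0,0],"dp":[[-0.5,32.8,0],[-0.5,32.8,0],[-0.5,32.8,0],[-0.5,32.8,0],[-0.5,32.8,0],[-0.5,32.8,0],[-0.5,32.8,0],[-0.5,32.8,0],[-0.5,32.8,0],[-0.5,32.8,0],[-0.5,32.8,0],[-0.5,32.8,0]],"delta_rot":[[0,0,0.123],[0,0,0.123],[0,0,0.123],[0,0,0.123],[0,0,0.123],[0,0,0.123],[0,0,0.123],[0,0,0.123],[0,0,0.123],[0,0,0.123],[0,0,0.123],[0,0,0.123]]}' 20
python3 - <<'E'
from h import *
im,w,s=wristcloud();print(s["position"],s["ee_rot"],grips(w,(.4575,.2275)))
E
```

```text
time_s: 7.0
position: [0.4573, 0.2286, 0.2691]
ee_rot: [3.14, -0.0, 1.336]
ft_force: [0.2, 0.2, 0.4]
grip_width: 0.0855
[0.45727305 0.22860375 0.26906045] [ 3.14049147e+00 -3.25632586e-04  1.33554419e+00] (415, array([0.4555, 0.2296, 0.1953]), array([0.4567, 0.2294, 0.1927]), array([0.0154, 0.0151, 0.0093]))
```

```bash
python3 -m pendant '{"grip":[0,0,0,0,255,255,255,255,255,255],"dp":[[0,0,-26],[0,0,-26],[0,0,-26],[0,0,-26],[0,0,0],[0,0,0],[0,0,0],[0,0,0],[0,0,0],[0,0,0]],"delta_rot":[[0,0,0],[0,0,0],[0,0,0],[0,0,0],[0,0,0],[0,0,0],[0,0,0],[0,0,0],[0,0,0],[0,0,0]]}' 20;python3 - <<'E'
import numpy as np
a=.266+np.arange(26)*.06;p=59.5*np.c_[-np.cos(a),np.sin(a)]
print(np.diff(p,axis=0).round(1).tolist())
E
```

```text
time_s: 8.05
position: [0.4577, 0.2277, 0.1653]
ee_rot: [3.14, -0.001, 1.331]
ft_force: [-1.9, -0.1, 6.9]
grip_width: 0.0153
[[1.0, 3.4], [1.2, 3.3], [1.4, 3.3], [1.6, 3.2], [1.8, 3.1], [2.0, 3.0], [2.2, 2.8], [2.3, 2.7], [2.5, 2.5], [2.6, 2.4], [2.8, 2.2], [2.9, 2.1], [3.0, 1.9], [3.1, 1.7], [3.2, 1.5], [3.3, 1.3], [3.4, 1.1], [3.5, 0.9], [3.5, 0.7], [3.5, 0.5], [3.6, 0.3], [3.6, 0.1], [3.6, -0.2], [3.5, -0.4], [3.5, -0.6]]
```

```bash
python3 -m pendant '{"grip":[255,255,255,255,255,255,255,255,255,255,255,255],"dp":[[1,3.4,0],[1.2,3.3,0],[1.4,3.3,0],[1.6,3.2,0],[1.8,3.1,0],[2,3,0],[2.2,2.8,0],[2.3,2.7,0],[2.5,2.5,0],[2.6,2.4,0],[2.8,2.2,0],[2.9,2.1,0]],"delta_rot":[[0,0,-0.06],[0,0,-0.06],[0,0,-0.06],[0,0,-0.06],[0,0,-0.06],[0,0,-0.06],[0,0,-0.06],[0,0,-0.06],[0,0,-0.06],[0,0,-0.06],[0,0,-0.06],[0,0,-0.06]]}' 20
```

```text
time_s: 9.25
position: [0.4833, 0.2597, 0.1653]
ee_rot: [3.139, -0.001, 0.606]
ft_force: [1.5, -7.6, 6.3]
grip_width: 0.0155
```

```bash
python3 -m pendant '{"grip":[255,255,255,255,255,255,255,255,255,255,255,255],"dp":[[3.6,1.1,0],[3.1,1.7,0],[3.2,1.5,0],[3.3,1.3,0],[3.4,1.1,0],[3.5,0.9,0],[3.5,0.7,0],[3.5,0.5,0],[3.6,0.3,0],[3.6,0.1,0],[3.6,-0.2,0],[0,0,0]],"delta_rot":[[0,0,-0.06],[0,0,-0.06],[0,0,-0.06],[0,0,-0.06],[0,0,-0.06],[0,0,-0.06],[0,0,-0.06],[0,0,-0.06],[0,0,-0.06],[0,0,-0.06],[0,0,-0.06],[0,0,0]]}' 20
```

```text
time_s: 10.45
position: [0.5209, 0.2672, 0.1652]
ee_rot: [3.137, -0.001, -0.054]
ft_force: [-0.5, -12.4, 10.3]
grip_width: 0.0151
```

```bash
python3 -m pendant '{"grip":[255,255,255,255],"dp":[[3,-1,0],[3,-1,0],[2,-0.5,0],[0,0,0]],"delta_rot":[[0,0,-0.06],[0,0,-0.04],[0,0,0],[0,0,0]]}' 20
```

```text
time_s: 10.85
position: [0.5232, 0.2667, 0.1649]
ee_rot: [3.135, 0.007, -0.148]
ft_force: [-26.5, -12.7, 22.8]
grip_width: 0.0152
```

```bash
python3 -m pendant '{"grip":[0,0,0,0,0,0,0,0],"dp":[[0,0,0],[0,0,0],[0,0,0],[0,0,0],[0,0,10],[0,0,25],[0,0,35],[0,0,35]],"delta_rot":[[0,0,0],[0,0,0],[0,0,0],[0,0,0],[0,0,0],[0,0,0],[0,0,0],[0,0,0]]}' 20; python3 -m pendant '{"grip":[0,0,0,0,0,0,0,0],"dp":[[0,-29,0],[0,-29,0],[0,-29,0],[0,-29,0],[0,-29,0],[0,-29,0],[0,-29,0],[0,-20,0]],"delta_rot":[[0,0,0],[0,0,0],[0,0,0],[0,0,0],[0,0,0],[0,0,0],[0,0,0],[0,0,0]]}' 20
python3 - <<'E'
from h import *
im,w,s=wristcloud();save(im,"pics/w2.png");print(s["position"],s["ee_rot"])
L=grips(w,(.5232,.2667));print(L)
p=w[(w[...,2]>.176)&(w[...,2]<.184)&(np.hypot(w[...,0]-.557,w[...,1]-.04)<.08)]
print(len(p),cv2.minAreaRect((p[:,:2]*1000).astype(np.float32)),np.median(p,0))
im=get_image("top");w=world(im);save(im,"pics/top2.png");print(grips(w,(.523,.2667)),grips(w,(.461,-.1655)))
E
```

```text
time_s: 11.65
position: [0.5273, 0.2678, 0.2711]
ee_rot: [-3.141, 0.0, -0.149]
ft_force: [1.1, 0.4, -0.1]
grip_width: 0.0854
time_s: 12.45
position: [0.5276, 0.0427, 0.2702]
ee_rot: [3.141, -0.001, -0.151]
ft_force: [0.3, 0.2, -0.3]
grip_width: 0.0854
[0.52756618 0.04271837 0.27017972] [ 3.14126149e+00 -1.02166935e-03 -1.50648616e-01]
(0, None, None, None)
2019 ((557.963134765625, 41.84360885620117), (120.27937316894531, 11.06742000579834), 81.86196899414062) [0.55867574 0.04811635 0.17800343]
(70, array([0.5218, 0.2663, 0.1979]), array([0.5226, 0.2672, 0.1955]), array([0.0143, 0.0141, 0.0119])) (68, array([ 0.4599, -0.166 ,  0.1981]), array([ 0.46  , -0.1665,  0.1959]), array([0.0147, 0.0139, 0.0102]))
```

View pics/w2.png

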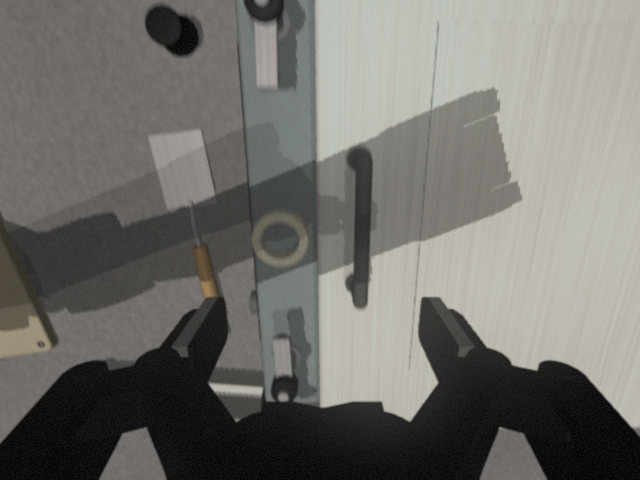

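View pics/top2.png

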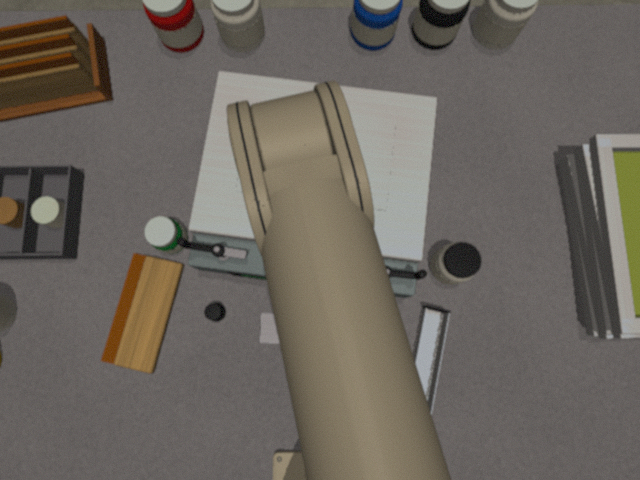

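Top view: both levers point outward (left 217,248→187,247; right about 385,270→420,273), and both feet are off the lid. The wrist view shows the bow handle clear, running (360,155)→(360,300). The bar measures (0.558, 0.0415), 120 x 11 mm with its top at about 0.178–0.18, which fits the sizes given. I'll grasp it.

```bash
python3 -m pendant '{"grip":[0,0,0,0,0,0,0,0,0],"dp":[[30.4,-1.2,0],[0,0,-20],[0,0,-20],[0,0,-20],[0,0,-20],[0,0,-15],[0,0,-12],[0,0,-8],[0,0,0]],"delta_rot":[[0,0,0.008],[0,0,0],[0,0,0],[0,0,0],[0,0,0],[0,0,0],[0,0,0],[0,0,0],[0,0,0]]}' 80
```

```text
time_s: 13.45
position: [0.5575, 0.0438, 0.1536]
ee_rot: [3.142, 0.001, -0.141]
ft_force: [-0.1, -0.1, 0.1]
grip_width: 0.0853
```

```bash
python3 -m pendant '{"grip":[255,255,255,255,255,255,255,255],"dp":[[0,0,0],[0,0,0],[0,0,0],[0,0,0],[0,0,0],[0,0,0],[0,0,0],[0,0,0]],"delta_rot":[[0,0,0],[0,0,0],[0,0,0],[0,0,0],[0,0,0],[0,0,0],[0,0,0],[0,0,0]]}' 80; python3 -c "
from bench import *
s=get_state();print(s['position'],s['ft_force'],s['ft_torque'])"
```

```text
time_s: 14.25
position: [0.5575, 0.0437, 0.1547]
ee_rot: [3.141, 0.001, -0.141]
ft_force: [-4.7, -0.1, 5.2]
grip_width: 0.0098
[0.55747499 0.04372722 0.15470746] [-4.69338012 -0.10621802  5.24193183] [-0.03848535  0.90739471 -0.0273801 ]
```

```bash
python3 -m pendant '{"grip":[255,255,255,255,255,255],"dp":[[0.2,0,1],[0.3,0,1],[0.2,0,1],[0.2,-0.1,1],[0,0,0],[0,0,0]],"delta_rot":[[0.0005,0.0032,0],[0.0005,0.0032,0],[0.0005,0.0032,0],[0.0005,0.0032,0],[0,0,0],[0,0,0]]}' 80
```

```text
time_s: 14.85
position: [0.5578, 0.0436, 0.1574]
ee_rot: [3.142, 0.015, -0.141]
ft_force: [-4.4, 0.3, -12.2]
grip_width: 0.0096
```

```bash
python3 -m pendant '{"grip":[255,255,255,255,255,255,255],"dp":[[0.2,0,1],[0.3,0,1],[0.2,0,1],[0.2,-0.1,1],[0.2,0,1],[0,0,0],[0,0,0]],"delta_rot":[[0.0005,0.0032,0],[0.0005,0.0032,0],[0.0005,0.0032,0],[0.0005,0.0032,0],[0.0005,0.0032,0],[0,0,0],[0,0,0]]}' 80
```

```text
time_s: 15.55
position: [0.5591, 0.0434, 0.1638]
ee_rot: [3.141, 0.031, -0.141]
ft_force: [-9.3, -0.1, -1.7]
grip_width: 0.0097
```

```bash
python3 -m pendant '{"grip":[255,255,255,255,255,255,255,255,255,255],"dp":[[0.2,0,1.5],[0.3,-0.1,1.5],[0.3,0,1.5],[0.3,-0.1,1.5],[0.3,0,1.5],[0.3,-0.1,1.5],[0.3,0,1.5],[0.3,0,1.5],[0,0,0],[0,0,0]],"delta_rot":[[0.0007,0.0048,0],[0.0007,0.0048,0],[0.0007,0.0048,0],[0.0007,0.0048,0],[0.0007,0.0048,0],[0.0007,0.0048,0],[0.0007,0.0048,0],[0.0007,0.0048,0],[0,0,0],[0,0,0]]}' 80
python3 - <<'E'
from h import *
for n in ("scene","top"):
    im=get_image(n);w=world(im);f=im["frame"].astype(int)
    if n=="scene": save(im,"pics/scene2.png")
    ux=np.array([.99,-.142]);uy=np.array([.142,.99]);h=np.array([.558,.0415])
    u=(w[...,:2]-h)@ux;v=(w[...,:2]-h)@uy;z=w[...,2]
    m=(abs(v)<.22)&(u>-.03)&(u<.30)&(z>.12)&(z<.2)&(f.min(-1)>110)
    for it in range(4):
        A=np.c_[u[m],v[m],np.ones(m.sum())];c,*_=np.linalg.lstsq(A,z[m],rcond=None)
        r=abs(u*c[0]+v*c[1]+c[2]-z);m&=r<.006
    th=-np.arctan(c[0]);print(n,m.sum(),c,"theta",th,"gap mm",345*np.sin(th), "top z at front edge",c[2]-.035*c[0])
E
```

```text
time_s: 16.55
position: [0.5619, 0.0431, 0.1762]
ee_rot: [-3.142, 0.068, -0.141]
ft_force: [-8.4, -0.3, -0.9]
grip_width: 0.0096
scene 26592 [-0.06896323 -0.00099889  0.15962299] theta 0.06885421729484614 gap mm 23.735939622554167 top z at front edge 0.16203670796286426
top 18705 [-0.06944577 -0.00037239  0.16151208] theta 0.06933444812935144 gap mm 23.901223936664167 top z at front edge 0.16394267825074268
```

View pics/scene2.png

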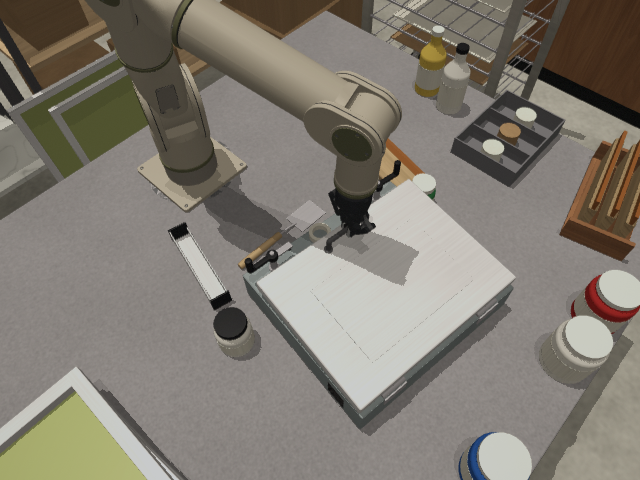

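Scene view: the lid is ajar, held at the handle (350,235), and the levers are outward. Both cameras give a gap of about 23.8 mm, so I'll lift slightly and then hold still.

```bash
python3 -m pendant '{"grip":[255,255,255,255,255,255,255,255,255,255,255,255],"dp":[[0.2,0,0.8],[0,0,0],[0,0,0],[0,0,0],[0,0,0],[0,0,0],[0,0,0],[0,0,0],[0,0,0],[0,0,0],[0,0,0],[0,0,0]],"delta_rot":[[0.0004,0.003,0],[0,0,0],[0,0,0],[0,0,0],[0,0,0],[0,0,0],[0,0,0],[0,0,0],[0,0,0],[0,0,0],[0,0,0],[0,0,0]]}' 80
Z='{"grip":[255,255,255,255,255,255,255,255,255,255,255,255],"dp":[[0,0,0],[0,0,0],[0,0,0],[0,0,0],[0,0,0],[0,0,0],[0,0,0],[0,0,0],[0,0,0],[0,0,0],[0,0,0],[0,0,0]],"delta_rot":[[0,0,0],[0,0,0],[0,0,0],[0,0,0],[0,0,0],[0,0,0],[0,0,0],[0,0,0],[0,0,0],[0,0,0],[0,0,0],[0,0,0]]}'
: unused
```

```text
time_s: 17.85
position: [0.5621, 0.043, 0.177]
ee_rot: [3.142, 0.071, -0.141]
ft_force: [-9.3, -0.3, -1.6]
grip_width: 0.0095
```

```bash
python3 -m pendant '{"grip":[255,255,255,255,255,255,255,255,255,255,255,255],"dp":[[0,0,0],[0,0,0],[0,0,0],[0,0,0],[0,0,0],[0,0,0],[0,0,0],[0,0,0],[0,0,0],[0,0,0],[0,0,0],[0,0,0]],"delta_rot":[[0,0,0],[0,0,0],[0,0,0],[0,0,0],[0,0,0],[0,0,0],[0,0,0],[0,0,0],[0,0,0],[0,0,0],[0,0,0],[0,0,0]]}' 80
```

```text
time_s: 19.05
position: [0.5621, 0.043, 0.177]
ee_rot: [-3.142, 0.071, -0.141]
ft_force: [-9.4, -0.6, -0.5]
grip_width: 0.0097
```

```bash
python3 -m pendant '{"grip":[255,255,255,255,255,255,255,255,255,255,255,255],"dp":[[0,0,0],[0,0,0],[0,0,0],[0,0,0],[0,0,0],[0,0,0],[0,0,0],[0,0,0],[0,0,0],[0,0,0],[0,0,0],[0,0,0]],"delta_rot":[[0,0,0],[0,0,0],[0,0,0],[0,0,0],[0,0,0],[0,0,0],[0,0,0],[0,0,0],[0,0,0],[0,0,0],[0,0,0],[0,0,0]]}' 80
```

```text
time_s: 20.25
position: [0.5621, 0.043, 0.177]
ee_rot: [-3.142, 0.071, -0.141]
ft_force: [-9.2, -0.0, -1.0]
grip_width: 0.0091
```

```bash
python3 -m pendant '{"grip":[255,255,255,255,255,255,255,255,255,255,255,255],"dp":[[0,0,0],[0,0,0],[0,0,0],[0,0,0],[0,0,0],[0,0,0],[0,0,0],[0,0,0],[0,0,0],[0,0,0],[0,0,0],[0,0,0]],"delta_rot":[[0,0,0],[0,0,0],[0,0,0],[0,0,0],[0,0,0],[0,0,0],[0,0,0],[0,0,0],[0,0,0],[0,0,0],[0,0,0],[0,0,0]]}' 80
python3 - <<'E'
from h import *
for n in ("scene","top"):
    im=get_image(n);w=world(im);f=im["frame"].astype(int)
    ux=np.array([.99,-.142]);uy=np.array([.142,.99]);h=np.array([.558,.0415])
    u=(w[...,:2]-h)@ux;v=(w[...,:2]-h)@uy;z=w[...,2]
    m=(abs(v)<.22)&(u>-.03)&(u<.30)&(z>.12)&(z<.2)&(f.min(-1)>110)
    for it in range(4):
        A=np.c_[u[m],v[m],np.ones(m.sum())];c,*_=np.linalg.lstsq(A,z[m],rcond=None)
        m&=abs(u*c[0]+v*c[1]+c[2]-z)<.006
    print(n,"gap mm",-345*np.sin(np.arctan(c[0])),grips(w,(.523,.2667))[2],grips(w,(.461,-.1655))[2])
E
```

```text
time_s: 21.45
position: [0.5621, 0.043, 0.177]
ee_rot: [3.142, 0.071, -0.141]
ft_force: [-8.6, -0.6, -0.7]
grip_width: 0.0093
scene gap mm 24.607929115942913 [0.5244 0.2645 0.1942] [ 0.4617 -0.1692  0.1942]
top gap mm 24.805213548651587 [0.5222 0.2675 0.1953] [ 0.4602 -0.1661  0.1945]
```

Held steady for 3.6 s with a gap of about 24.7 mm, and the levers are still outward.

```bash
python3 -c "
from bench import *
print(hand_in())"
```

```text
the job is handed in; nothing more can be done
None
```

I swung both hold-down levers outward to their stops, right then left. Then I gripped the bow handle at 80 N, eased the seal loose in small steps and raised the lid to just ajar. I handed in at 21.5 s, still gripping the handle.

**Last checks:**
- **Gap:** the two cameras put it at 24.6 and 24.8 mm.
- **Hold:** the tool stayed within 0.1 mm for the last 3.6 s.
- **Levers:** the force rose sharply with no further travel, to about 18 N on the right and 26 N on the left. The right lever measured about 1.6 rad. I did not work out an angle for the left. In the last images both grips are still where I left them.
- **Bystanders:** I only checked these by eye. They looked unmoved in the later views, although the arm hid some of them.

**Readings that don't fit neatly:**
- **Wrist force:** at the end it read about 9 N sideways and only 1 N vertical, where 3–6 N of lid load was expected. About 5 N on each axis was already there when the gripper closed on the handle, before any lifting.
- **Finger opening:** it read 9–10 mm on the 12 mm bar, and 15.3 mm on the 16 mm grips.

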